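# Stock the lockable tea box

### The job

Pinch together the two opposed spring buttons on the storage box's lid to free its catches, lift the lid off and lay it, right way up, on the wooden board. Then set the small loose carton, the size of those already in the box, gently upright on the floor of the box's empty bay, and put the lid back on, fully home with both catches sprung out and locked. Do not push or knock over any of the other goods.

Things in the scene. Friction and masses are not known exactly. Their poses are not given: they have to be found in the camera images.
- lid_grip (a point): Grip point of the loose white plastic lid (0.2 kg): centre of its raised handle, midway between its two grey buttons, 24 mm above the top of its 166 (x) x 142 (y) x 8 mm plate. The buttons face outwards along +y and -y; z up. Lid home: this point is 137 mm above the box's underside, plate on the rim; either way round fits. Lid lying on a flat surface: 44 mm above it.
- lid_top (a point): Top of the lid's handle, 16 mm above the grip point. The handle is a fixed block 34 (x) x 18 (y) x 36 mm between the buttons, each 34 wide (x), 10 thick (y), 38 high (from 22 below to 16 mm above the grip point). Outer faces of the buttons: 54 mm apart released, 38 mm fully pinched, then a firm grip to carry the lid by.
- lid_foot (a point): Centre of the lid's underside, 44 mm below the grip point. Under the plate is a plug 138 (x) x 114 (y) mm, 6 mm deep, that drops into the box's mouth, and under that a smaller step 130 x 100 mm, 6 mm deep, on which the lid stands when laid down.
- button_a (a joint): Button on the lid's +y side: 0 released (catch out), 0.008 m fully pinched (catch in). Spring: 3 N at rest, 6.5 N fully in. Its square-ended catch reaches 5 mm under the box's lip when released, 3 mm clear of it when fully in: the lid neither comes off nor goes down into the mouth unless both are pinched in 6 mm or more. On release they spring out and lock.
- button_b (a joint): The same button on the lid's -y side, 0 to 0.008 m.
- box: Aluminium storage box fixed to the table, 170 (x) x 146 (y) x 105 mm high, walls and floor 5 mm; origin at the centre of its underside, z up; any yaw. Four cartons 85 mm high, like the loose small one, are packed fast in its -x end, up to 4 mm short of the middle; the +x end is the empty bay.
- box_mouth (a point): Centre of the box's mouth, level with the top of its rim, 105 mm above the underside; axes as the box. An inward lip 6 mm thick leaves an opening 144 (x) x 120 (y) mm, 3 mm wider all round than the lid's plug.
- bay (a point): Point on the floor of the box's empty bay, 34 mm towards +x from the box's origin and 5 mm up; axes as the box. The bay reaches 38 mm to -x, 46 mm to +x and 68 mm to either side in y; at the lip its opening is 76 (x) x 120 mm (y), centred over this point. The floor is 100 mm below the rim.
- carton_c (a point): Centre (half-way up) of the loose small cardboard carton: 50 (x) x 36 (y) x 85 mm (z), about 0.15 kg, upright on the table, the same as the four in the box. It stands in a row with the tall carton and the jar, in any order.
- board: Wooden board fixed flat on the table, 220 (x) x 180 (y) x 15 mm thick; origin at the centre of its underside. Box and board lie on opposite sides of the row of goods, either one on the left.
- tall_carton_c (a point): tall cardboard carton, 60 x 44 x 115 mm (x, y, z), x along its 60 mm side; the point is its centre, half-way up. A bystander, loose on the table.
- jar_c (a point): glass jar with a steel cap, diameter 66, height 105 mm; the point is its centre, half-way up. A bystander, loose on the table.
- can_c (a point): food can, diameter 70, height 100 mm; the point is its centre, half-way up. A bystander, loose on the table.
- oil1_c (a point): oil bottle, diameter 72, height 235 mm; the point is its centre, half-way up. A bystander, loose on the table.
- oil2_c (a point): oil bottle like oil1, diameter 72, height 235 mm; the point is its centre, half-way up. A bystander, loose on the table.
- tin_c (a point): squat steel tin, diameter 84, height 45 mm; the point is its centre, half-way up. A bystander, loose on the table.
Things that resemble listed ones, but are neither listed nor needed, are in the scene too. Leave any blue or green look-alike of the part that bears lid_grip alone.

How it is judged (in metres and radians):
On the way, in this order (a step that is already met when the one before it is completed fails the run):
1. both buttons are pinched in while the lid is still home on the box (z of lid_grip in the frame of box between 0.1335 and 0.1405 m and horizontal distance between lid_grip and box_mouth below 0.006 m and angle between the x axis of lid_grip and the x axis of box, either way round below 0.06 rad and value of joint each of button_a, button_b above 0.0055 m), for 0.1 s.
2. the lid lies flat, right way up, on the board and is let go (contact force between lid and board above 0.5 N and angle between lid_grip's own z axis and vertical below 0.1 rad and contact force between the fingers and lid below 0.1 N), for 0.2 s.
3. the small carton stands upright on the floor of the bay and is let go (x of carton_c in the frame of bay between -0.03 and 0.034 m and y of carton_c in the frame of bay between -0.05 and 0.05 m and z of carton_c in the frame of bay between 0.038 and 0.047 m and angle between carton_c's own z axis and vertical below 0.12 rad and contact force between the fingers and carton below 0.1 N), for 0.2 s.
At the end, for the whole second after the job is handed in: Lid home on the box (grip point 137 mm, within 3.5 mm, above its underside, centred within 6 mm, squared within 0.06 rad either way round, level), both buttons released to within 2 mm, small carton upright on the floor of the bay, all at rest and let go (z of lid_grip in the frame of box between 0.1335 and 0.1405 m and horizontal distance between lid_grip and box_mouth below 0.006 m and angle between the x axis of lid_grip and the x axis of box, either way round below 0.06 rad and value of joint each of button_a, button_b below 0.002 m and x of carton_c in the frame of bay between -0.03 and 0.034 m and y of carton_c in the frame of bay between -0.05 and 0.05 m and z of carton_c in the frame of bay between 0.038 and 0.047 m and angle between carton_c's own z axis and vertical below 0.12 rad and angle between lid_grip's own z axis and vertical below 0.05 rad and linear speed of each of lid, carton below 0.02 m/s); the robot touches nothing.
It fails at once if another item of goods is pushed more than 30 mm or knocked over (distance of any of tall_carton_c, jar_c, can_c, oil1_c, oil2_c, tin_c from where it was at the start of the episode above 0.03 m).
It fails at once if the small carton is dropped into the box instead of being set down (falls free faster than 0.5 m/s) (horizontal distance between carton_c and bay below 0.06 m and contact force between the fingers and carton below 0.1 N and linear speed of carton above 0.5 m/s).
It also fails if it takes over 72 s, if anything falls off the work surface, if the arm or the gripper's body presses on something with over 40 N, if the wrist force passes 120 N, or if a joint passes its speed limit or range.

### The arm

A 6-joint arm with a two-finger parallel gripper is mounted at the origin on the work surface. World frame = base frame: x ahead of the robot, y to its left, z up, the work surface at z = 0. Lengths are in mm, angles in rad, forces in N, time in s.
With the tool pointing down it reaches from about 275 to 750 mm from the base axis. Payload 10.2 kg.
Tool frame: the origin (TCP) lies between the finger pads; the fingertips stand 17 mm ahead of it and the grasp point (between the pads) lies 2 mm behind it; z points along the fingers, y is the line along which they close (so a half turn about z gives the same grasp; the last joint's range is limited). The gripper opens to 85 mm and grips with 20 to 120 N. Pads are 22 mm wide; open, the fingers measure 114 mm over their backs; the gripper's body (76 mm by 85 mm) begins 54 mm behind the grasp point. The pads swing forward as they close: fully open they stand 13 mm farther back than shut.
Start: joints at [-1.366, 0.313, 1.498, -0, 1.331, -0.223], TCP at [217.795, -477.699, 248.294] pointing down, gripper open.
Joint ranges: [-2.94, 2.94], [-0.97, 2.17], [0.19, 2.56], [-1.23, 4.37], [0.02, 3.11], [-2.88, 2.88]. Speed limits (rad/s): [2.39, 2.39, 3.01, 3.14, 3.14, 3.14].

### API

Orientations are given as a unit quaternion [w, x, y, z].
In Python, from rig import * gives the robot as it stands.
- The arm moves only by the tool step_arm, never from a script. Its argument "commands" is text: rows parted by semicolons, each of 7 numbers parted by spaces: the opening, from 0 (shut) to 1 (fully open), then the shift along the tool's x, y, z in cm, then the turn, a rotation vector about the tool's x, y, z in rad. In form: hand x y z rx ry rz; .... A call has 1 to 20 rows; each row is the pose to reach, as a shift and turn from the pose commanded when the call began, along the tool's axes at that moment; what a row does not reach only later rows make up. A row lasts 1/12 s, in which the tool goes at most 41.7 mm and 7.16 degrees, less where a joint would pass 70% of its speed; a pose out of reach is approached as far as the arm can. A call with a gripper value outside its range is refused whole. The fingers move at their own pace and stop on an object; "newtons" is the grip in N (left out, the last holds). Time passes only in rows, so rows that repeat a pose let the fingers close. It gives the time, the measured TCP pose, the force, the opening and the grip force at its end, in the units of the state.
- sense(): the state, without advancing time (a new reading comes with each control period).
- capture(name): name is "side" or "top"; returns the picture (384x512x3 uint8, red, green, blue); there is no depth.
- camera_model(name): a dict with "mtx" (3x3 intrinsics, pixels), "k1" (the pictures are not rectified: a ray, as slopes to the right and down, at radius r is drawn at 1 + k1 r^2 times it, then the intrinsics apply), "eye" and "rotation" of the camera in the world. Camera axes: x right, y down, z forward; pixel columns grow to the right and rows downward; lengths in mm; the calibration is good to about 2 mm. A picture is of the moment at which its call begins. camera_model takes no time and is no camera call.
- finish_job(): hands the job in; it is judged then, once.
Trained networks look in the newest picture that a camera, given by its name, has taken for a name from the list of things; names that differ only in an ending like _2 or _b are one class to them, and where a whole thing is asked for, a point or a joint stands for the part that bears it (a point fixed in the world has none). Each returns a list of dicts, best first, with "score" (0 to 1); they miss things now and then, are a little off and sometimes report something else, mostly with a low value. They report only what shows in the picture. A call takes as long as a camera call. They do not tell look-alikes from the thing itself.
- search_frame(camera, label): "rect" ([centre column, centre row, width, height] in pixels, round what is visible of it).
- trace(camera, label): "mask" (384x512 bool, what is visible of it) and "rect" ([centre column, centre row, width, height] in pixels, round what is visible of it).
- spot_point(camera, label): "xy" ([column, row] in pixels: a listed point, or the origin of a listed thing).
The state is a dict: "time_s": time; "joints": joint angles; "dq": joint speeds; "tau": joint torques, N m; "eef_pos": TCP position; "ee_rot": TCP orientation; "force": force on the tool from outside, world axes, zero at the start; "wrist_torque": the same for the moment, N m; "grip_width": opening from 0.0 (shut) to 1.0 (fully open); "grip_force": force on a finger pad.
Only numpy, scipy, OpenCV 4.12 (cv2) and the standard library are available. Lean on these libraries where they do the work, as an engineer would, in place of code of your own. Each camera call takes 0.05 s, during which the arm holds its last target. There are 200 camera calls.

## Working session

There is one attempt and no reset: what is moved stays moved. The work goes in short steps, Python scripts to look and compute and a tool call to move; the robot and the scene stay as the last step left them, time stands still between calls to the robot, and variables do not carry over. Pictures are saved under pics/ and viewed, at most 10 in all, crops included, and the job is handed in when it is done.

Besides the shell and the picture viewer there is one more tool, called after "Request:" in YAML: its name, and indented under it one key for each argument. step_arm: Moves the arm, as the interface text tells. Its arguments: {"type":"object","properties":{"commands":{"type":"string"},"newtons":{"type":"number"}},"required":["commands"]}

```bash
mkdir -p pics; ls; python3 - <<'E'
from rig import *
import cv2
for n in("side","top"):
    im=capture(n); cv2.imwrite(f"pics/{n}0.png",im[:,:,::-1]); m=camera_model(n); print(n,m)
print(sense())
E
```

```text
pics
side {'mtx': array([[437.61056948,   0.        , 258.62149999],
       [  0.        , 437.61056948, 191.91791181],
       [  0.        ,   0.        ,   1.        ]]), 'k1': -0.12753882434965103, 'eye': array([ 315.80391835, 1039.05766589, 1124.82333134]), 'rotation': array([ 0.0420049 , -0.07486578,  0.91752088, -0.3883119 ])}
top {'mtx': array([[363.02536312,   0.        , 257.38666471],
       [  0.        , 363.02536312, 193.96527596],
       [  0.        ,   0.        ,   1.        ]]), 'k1': 0.036726950314825195, 'eye': array([ 366.59479255,    4.10820633, 1404.06814206]), 'rotation': array([ 0.03931608, -0.7030277 ,  0.70886809, -0.04138028])}
{'time_s': 0.1, 'joints': array([-1.36642705e+00,  3.13425006e-01,  1.49837095e+00, -1.99147531e-05,
        1.33100962e+00, -2.23398507e-01]), 'dq': array([ 0.00087464, -0.00219374, -0.00096413, -0.00260236,  0.00029452,
        0.00047632]), 'tau': array([ 2.00518240e-03, -4.12900722e+01, -2.60139656e+01, -2.00848858e-04,
        3.00314750e-03, -1.67279796e-05]), 'eef_pos': array([ 217.73179185, -477.48417909,  247.77274994]), 'ee_rot': array([-6.06524719e-04,  9.77213221e-01,  2.12259163e-01, -3.90046153e-06]), 'force': array([-0.5672818 , -0.00547778, -0.51282977]), 'wrist_torque': array([0.02852573, 0.07185442, 0.01292955]), 'grip_force': 0.0, 'grip_width': 0.9988157326021943}
```

View pics/side0.png

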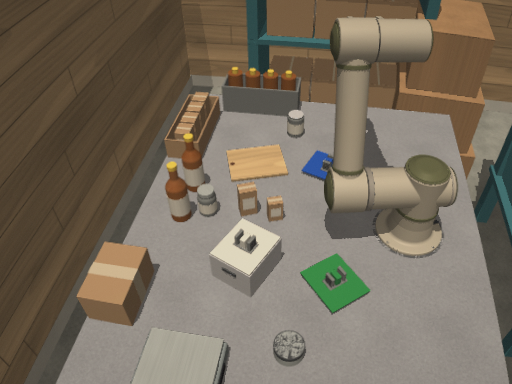

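View pics/top0.png

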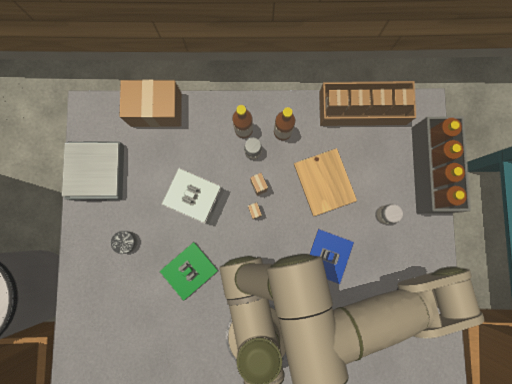

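```bash
cat > h.py <<'E'
from rig import *
import numpy as np, cv2
from scipy.spatial.transform import Rotation as R
def rot(q): return R.from_quat([q[1],q[2],q[3],q[0]])
def ray(n,uv):
    m=camera_model(n); K=m["mtx"]
    d=(np.array(uv,float)-K[:2,2])/[K[0,0],K[1,1]]
    s=d.copy()
    for _ in range(20): s=d/(1+m["k1"]*(s@s))
    return np.array(m["eye"]),rot(m["rotation"]).apply([*s,1])
def proj(n,p):
    m=camera_model(n);K=m["mtx"]
    c=rot(m["rotation"]).inv().apply(np.array(p,float)-m["eye"]); s=c[:2]/c[2]
    return s*(1+m["k1"]*(s@s))*[K[0,0],K[1,1]]+K[:2,2]
def onz(n,uv,z):
    e,d=ray(n,uv); return e+d*(z-e[2])/d[2]
def tri(uvs):
    A=0;b=0
    for n,uv in uvs.items():
        e,d=ray(n,uv); d=d/np.linalg.norm(d); P=np.eye(3)-np.outer(d,d); A=A+P;b=b+P@e
    return np.linalg.solve(A,b)
def pose(): s=sense(); return s["eef_pos"],rot(s["ee_rot"])
def cmd(p,yaw=None,tilt0=True):
    "shift (cm) and rotvec in tool axes to go to p with tool down, closing axis y at yaw (mod pi)"
    e,r=pose(); sh=r.inv().apply(np.array(p)-e)/10
    if yaw is None: return sh,None
    best=None
    for k in (0,1,2,3):
        y=yaw+np.pi*k
        Y=np.array([np.cos(y),np.sin(y),0]);Z=np.array([0,0,-1.]);X=np.cross(Y,Z)
        v=(r.inv()*R.from_matrix(np.c_[X,Y,Z])).as_rotvec()
        if best is None or np.linalg.norm(v)<np.linalg.norm(best): best=v
    return sh,best
E
python3 - <<'E'
from h import *
np.set_printoptions(precision=1,suppress=True)
for l in "lid_grip lid_top carton_c box_mouth bay board box button_a button_b tall_carton_c jar_c can_c oil1_c tin_c".split():
    for n in("side","top"):
        if l=="box" or True:
            print(l,n,[(np.round(d["xy"],1),round(d["score"],2)) for d in spot_point(n,l)[:5]])
E
```

```text
lid_grip side [(array([248.1, 236.6]), 0.95), (array([326.2, 160.9]), 0.72), (array([335.1, 279.9]), 0.71), (array([274.4, 207.5]), 0.41), (array([249.8, 200.7]), 0.16)]
lid_grip top [(array([190.4, 190.7]), 0.95), (array([187.3, 270.5]), 0.85), (array([328.9, 257.6]), 0.83)]
lid_top side [(array([326.2, 156.3]), 0.93), (array([240.6, 237.7]), 0.82), (array([296. , 122.1]), 0.75), (array([336.6, 272.8]), 0.64)]
lid_top top [(array([328.8, 260.6]), 0.91), (array([187.7, 194.1]), 0.9), (array([255.9, 212. ]), 0.61), (array([188.5, 272. ]), 0.6)]
carton_c side [(array([274.1, 208.5]), 0.71), (array([291.1, 347.4]), 0.38)]
carton_c top [(array([257.2, 211. ]), 0.54)]
box_mouth side []
box_mouth top [(array([202.5, 198.6]), 0.61)]
bay side []
bay top [(array([203.6, 197.3]), 0.52)]
board side [(array([256.5, 163.3]), 0.88)]
board top [(array([327.8, 182.1]), 0.67), (array([281.4, 126.1]), 0.17)]
box side [(array([246.2, 266.8]), 0.86), (array([206.4, 197.5]), 0.73)]
box top []Traceback (most recent call last):
  File "<stdin>", line 6, in <module>
ValueError: it knows: bay, board, box, box_mouth, can, carton, jar, lid_foot, lid_grip, lid_top, oil1, oil2, tall_carton, tin
```

The side view shows the white-lidded box at (247,255), tall carton (247,200), small carton (275,208), jar (206,200) and board (257,163). The top view shows the box at (192,196), small carton (255,211), tall carton (260,184) and board (326,182), plus the blue and green look-alike lids.

```bash
python3 - <<'E'
from h import *
np.set_printoptions(precision=1,suppress=True)
print("grip",tri(dict(side=(248.1,236.6),top=(190.4,190.7))),"carton",tri(dict(side=(274.1,208.5),top=(257.2,211))), "carton top", onz("top",(257.2,211),42),"board",onz("top",(326,182),15))
def quad(n,l,z,near):
    c=min((d for d in trace(n,l) if d["score"]>.2),key=lambda d:np.hypot(*(np.array(d["rect"][:2])-near)))
    m=c["mask"].astype(np.uint8); cs=max(cv2.findContours(m,0,2)[0],key=cv2.contourArea)[:,0]
    w=np.array([onz(n,p,z)[:2] for p in cs],np.float32)
    r=cv2.minAreaRect(w); print(n,l,round(c["score"],2),"c",r[0],"sz",r[1],"ang",r[2],"long-yaw deg",r[2]+(90 if r[1][1]>r[1][0] else 0), cs.min(0),cs.max(0))
quad("top","lid_grip",113,(192,196)); quad("side","lid_grip",113,(247,245))
quad("top","box",105,(192,196)); quad("top","board",15,(326,182)); quad("side","board",15,(257,163))
quad("top","carton",85,(255,211)); quad("top","tall_carton",115,(260,184))
for l in("jar","can","tin","oil1"): print(l,[(np.round(d["rect"],0),round(d["score"],2)) for d in search_frame("top",l)])
a=cv2.resize(capture("top")[150:235,150:290,::-1],None,fx=5.7,fy=5.7,interpolation=2);cv2.imwrite("pics/t1.png",a)
E
```

```text
grip [514.7 232.5 145.2] carton [460.4   0.8  31.2] carton top [458.4   0.7  42. ] board [ 570.2 -266.    15. ]
top lid_grip 0.86 c (515.4539184570312, 235.8341522216797) sz (161.51954650878906, 137.79515075683594) ang 65.33109283447266 long-yaw deg 65.33109283447266 [165 170] [218 220]
side lid_grip 0.77 c (513.3340454101562, 238.9274139404297) sz (169.51759338378906, 143.99591064453125) ang 66.39195251464844 long-yaw deg 66.39195251464844 [211 219] [279 274]
top box 0.7 c (477.0921936035156, 154.88726806640625) sz (16.380271911621094, 134.33485412597656) ang 65.45355224609375 long-yaw deg 155.45355224609375 [205 188] [222 222]
top board 0.74 c (572.9957885742188, -260.2273254394531) sz (220.34494018554688, 179.4434814453125) ang 18.396854400634766 long-yaw deg 18.396854400634766 [295 148] [355 214]
side board 0.97 c (573.1087036132812, -258.2508544921875) sz (223.12649536132812, 196.82901000976562) ang 19.616256713867188 long-yaw deg 19.616256713867188 [227 144] [287 181]Traceback (most recent call last):
  File "<stdin>", line 11, in <module>
  File "<stdin>", line 5, in quad
ValueError: min() iterable argument is empty
```

```bash
cat >> h.py <<'E'
np.set_printoptions(precision=1,suppress=True)
def quad(n,l,z,near):
    ds=trace(n,l)
    if not ds: print(n,l,"none"); return
    c=min(ds,key=lambda d:np.hypot(*(np.array(d["rect"][:2])-near)))
    m=c["mask"].astype(np.uint8); cs=max(cv2.findContours(m,0,2)[0],key=cv2.contourArea)[:,0]
    w=np.array([onz(n,p,z)[:2] for p in cs],np.float32)
    r=cv2.minAreaRect(w); print(n,l,round(c["score"],2),"rect",c["rect"],"c",np.array(r[0]),"sz",np.array(r[1]),"yaw",round(r[2]+(90 if r[1][1]>r[1][0] else 0),1))
E
python3 - <<'E'
from h import *
a=cv2.resize(capture("top")[150:235,150:290,::-1],None,fx=5.7,fy=5.7,interpolation=2);cv2.imwrite("pics/t1.png",a)
a=cv2.resize(capture("side")[170:290,190:310,::-1],None,fx=5,fy=5,interpolation=2);cv2.imwrite("pics/s1.png",a)
for n in ("top","side"):
  for l in("carton","tall_carton","jar"): print(n,l,[(np.array(d["rect"]),round(d["score"],2)) for d in trace(n,l)])
E
```

```text
top carton [(array([254.2, 210.8,  11.1,  10.5]), 0.66)]
top tall_carton [(array([259.5, 184.4,  15.7,  20.3]), 0.67), (array([214.8, 205.8,  18. ,  36.1]), 0.15)]
top jar [(array([255.2, 207.4,  18.1,  12.6]), 0.67), (array([252.9, 147.3,  19.7,  19.2]), 0.62)]
side carton [(array([274.3, 208.9,  17.8,  26.6]), 0.74)]
side tall_carton [(array([248. , 196.6,  23.6,  31.1]), 0.79), (array([242.9, 266.8,  71.9,  53.5]), 0.52)]
side jar [(array([208.1, 199.4,  21.1,  40. ]), 0.95)]
```

View pics/t1.png

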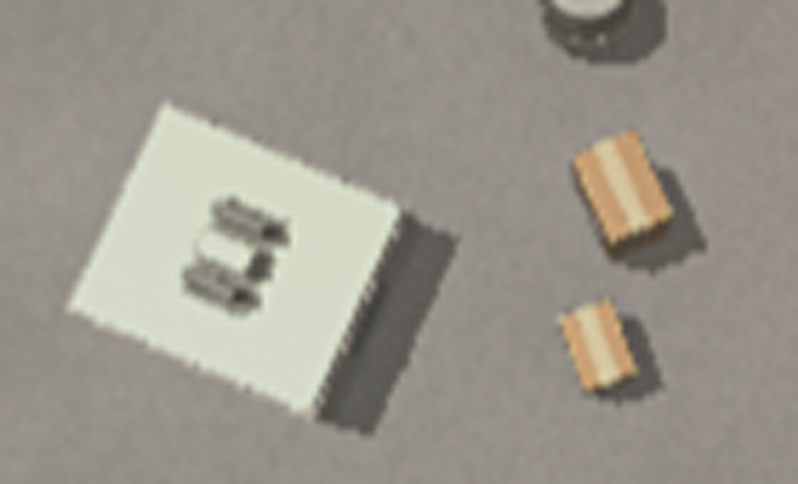

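View pics/s1.png

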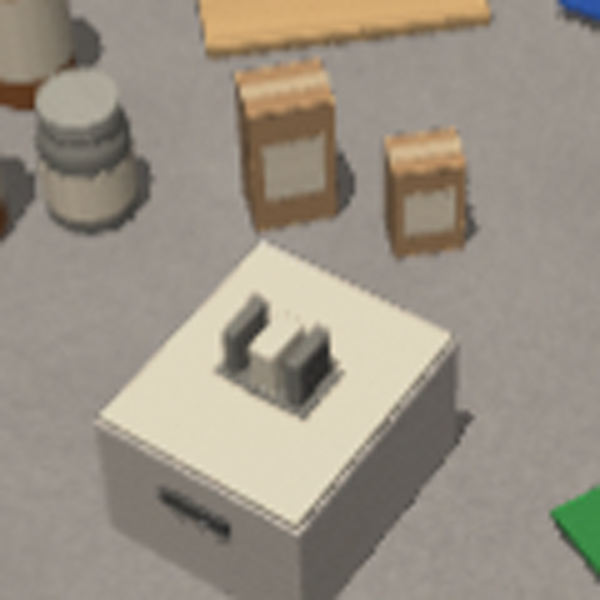

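```bash
python3 - <<'E'
from h import *
def corners(n,pts,z,s,o):
    w=np.array([onz(n,np.array(p)/s+o-0.5+0.5/s,z)[:2] for p in pts],np.float32)
    r=cv2.minAreaRect(w); print(n,w.mean(0),r); return w
corners("top",[(165,100),(402,207),(318,415),(70,310)],113,5.7,(150,150))
corners("side",[(263,240),(457,340),(300,530),(97,420)],113,5,(190,170))
corners("top",[(558,318),(607,297),(637,372),(592,392)],85,5.7,(150,150))
corners("side",[(385,140),(458,130),(466,170),(390,175)],85,5,(190,170))
corners("top",[(572,158),(632,130),(672,212),(618,243)],115,5.7,(150,150))
quad("top","lid_grip",113,(192,196)); quad("side","lid_grip",113,(247,245));quad("side","lid_grip",113,(247,245))
print(proj("top",(514,236,153)), proj("side",(514,236,153)))
for z,uv in ((105,(252.9,147.3)),): print("jar",onz("top",uv,z))
print(cmd((514.5,235.5,260),np.radians(155.5)))
E
```

```text
top [513.8 235.1] ((514.4861450195312, 233.84716796875), (169.0026092529297, 144.3402862548828), 66.67008972167969)
side [512.3 240.4] ((511.46490478515625, 239.63168334960938), (169.52505493164062, 145.2776641845703), 66.33956909179688)
top [459.   10.3] ((458.9339294433594, 10.25465202331543), (52.006988525390625, 34.097599029541016), 22.814571380615234)
side [458.5  14.1] ((458.7295837402344, 13.600937843322754), (50.69892120361328, 38.21147537231445), 15.67216968536377)
top [557.   -6.3] ((557.5087890625, -6.792106628417969), (61.23824691772461, 41.799835205078125), 27.765247344970703)
top lid_grip 0.93 rect [192.6, 193.9, 58.9, 51.1] c [516.3 236.1] sz [163.6 140. ] yaw 66.2
side lid_grip 0.64 rect [243.9, 246.4, 63.8, 55.8] c [514.6 238.8] sz [165.7 142.4] yaw 65.8
side lid_grip 0.64 rect [243.9, 246.4, 63.8, 55.8] c [514.6 238.8] sz [165.7 142.4] yaw 65.8
[189.2 193.4] [244.7 235.3]
jar [687.3  14.6 105. ]
(array([ 56.6, -52.6,  -1.2]), array([ 0. , -0. , -0.7]))
```

Request:
step_arm:
  commands: "1 10 -10 0 0 0 -0.12;1 56.6 -52.6 -1 0 0 -0.69;1 56.6 -52.6 -1 0 0 -0.69;1 56.6 -52.6 -1 0 0 -0.69;1 56.6 -52.6 -1 0 0 -0.69;1 56.6 -52.6 -1 0 0 -0.69;1 56.6 -52.6 -1 0 0 -0.69;1 56.6 -52.6 -1 0 0 -0.69;1 56.6 -52.6 -1 0 0 -0.69;1 56.6 -52.6 -1 0 0 -0.69;1 56.6 -52.6 -1 0 0 -0.69;1 56.6 -52.6 -1 0 0 -0.69;1 56.6 -52.6 -1 0 0 -0.69;1 56.6 -52.6 -1 0 0 -0.69;1 56.6 -52.6 -1 0 0 -0.69;1 56.6 -52.6 -1 0 0 -0.69;1 56.6 -52.6 -1 0 0 -0.69;1 56.6 -52.6 -1 0 0 -0.69;1 56.6 -52.6 -1 0 0 -0.69;1 56.6 -52.6 -1 0 0 -0.69"
  newtons: 40

```text
time_s: 3.32
eef_pos: [515.1, 239.3, 257.5]
ee_rot: [-0.0, 0.847, 0.532, 0.0]
force: [-0.4, 0.2, -1.3]
grip_width: 0.997
grip_force: 0.0
```

```bash
python3 - <<'E'
from h import *
e,r=pose(); print(e,r.as_matrix())
print(cmd((514,237,150),np.radians(156.2)))
a=cv2.resize(capture("side")[150:290,170:330,::-1],None,fx=4,fy=4,interpolation=2);cv2.imwrite("pics/s2.png",a)
E
```

```text
[515.1 239.3 257.5] [[ 0.4  0.9 -0. ]
 [ 0.9 -0.4  0. ]
 [ 0.  -0.  -1. ]]
(array([-0.3,  0. , 10.8]), array([-0., -0., -0.]))
```

View pics/s2.png

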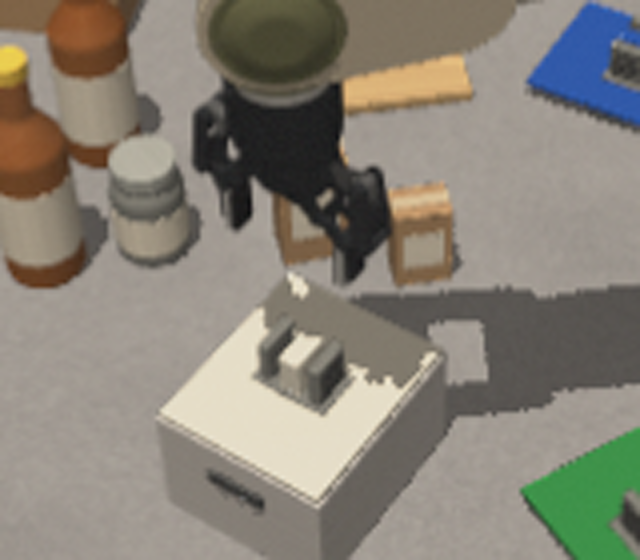

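The gripper sits over the handle at about (300,365) in the crop, its closing line aligned with the buttons. Descend and pinch.

Request:
step_arm:
  commands: "1 -0.3 0 4 0 0 0;1 -0.3 0 8 0 0 0;1 -0.3 0 10 0 0 0;1 -0.3 0 11 0 0 0;1 -0.3 0 11.6 0 0 0;1 -0.3 0 11.9 0 0 0;1 -0.3 0 11.9 0 0 0;1 -0.3 0 11.9 0 0 0"
  newtons: 40

```text
time_s: 4.03
eef_pos: [513.9, 233.0, 140.7]
ee_rot: [0.0, 0.848, 0.53, 0.001]
force: [0.0, 0.3, 0.8]
grip_width: 1.0
grip_force: 0.0
```

Request:
step_arm:
  commands: "0.55 0 0 0 0 0 0;0.5 0 0 0 0 0 0;0.4 0 0 0 0 0 0;0.3 0 0 0 0 0 0;0.3 0 0 0 0 0 0;0.3 0 0 0 0 0 0;0.3 0 0 0 0 0 0;0.3 0 0 0 0 0 0;0.3 0 0 0 0 0 0;0.3 0 0 0 0 0 0"

```text
time_s: 4.87
eef_pos: [513.6, 233.3, 141.1]
ee_rot: [0.0, 0.848, 0.531, 0.001]
force: [-3.4, -0.3, 11.8]
grip_width: 0.412
grip_force: 41.1
```

Request:
step_arm:
  commands: "0.3 0 0 -0.5 0 0 0;0.3 0 0 -1 0 0 0;0.3 0 0 -2 0 0 0;0.3 0 0 -4 0 0 0;0.3 0 0 -6 0 0 0;0.3 0 0 -8 0 0 0;0.3 0 0 -8 0 0 0;0.3 0 0 -8 0 0 0"

```text
time_s: 5.53
eef_pos: [513.4, 233.1, 219.9]
ee_rot: [0.0, 0.848, 0.53, 0.001]
force: [-0.3, 0.3, -3.5]
grip_width: 0.41
grip_force: 41.5
```

```bash
python3 - <<'E'
from h import *
s=sense();print(s["eef_pos"],s["force"],s["grip_width"])
a=cv2.resize(capture("side")[120:300,170:330,::-1],None,fx=3.3,fy=3.3,interpolation=2);cv2.imwrite("pics/s3.png",a)
E
```

```text
[513.4 233.1 219.9] [-0.3  0.3 -3.5] 0.409872433635765
```

View pics/s3.png

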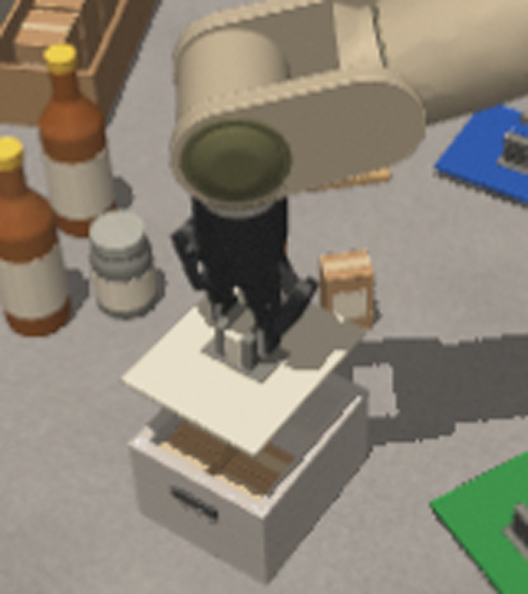

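The lid is off and level at about (245,385). The packed cartons fill the near (+y) end, so the bay is at the -y end. Carry the lid over the row to the board.

```bash
python3 - <<'E'
from h import *
np.set_printoptions(precision=3,suppress=True)
print(sense()["joints"]);print(cmd((573,-260,220),np.radians(156.2)),cmd((573,-260,63)))
e,r=pose();Y=r.as_matrix()[:,1];print(np.degrees(np.arctan2(Y[1],Y[0])))
for uv in((241,133),(285,133)): print(onz("top",uv,0))
for uv in((241,110),(288,113)): print(onz("top",uv,230))
E
```

```text
[ 0.218  0.421  1.424 -0.     1.298  0.671]
(array([-41.689,  26.973,  -0.132]), array([-0.001,  0.001, -0.038])) (array([-41.68 ,  26.984,  15.568]), None)
-25.958291115244677
[771.406  62.241   0.   ]
[ 770.027 -112.214    0.   ]
[783.664  52.41  230.   ]
[ 772.125 -104.253  230.   ]
```

Request:
step_arm:
  commands: "0.3 -3 2 -0.5 0 0 0;0.3 -41.7 27 -0.5 0 0 0;0.3 -41.7 27 -0.5 0 0 0;0.3 -41.7 27 -0.5 0 0 0;0.3 -41.7 27 -0.5 0 0 0;0.3 -41.7 27 -0.5 0 0 0;0.3 -41.7 27 -0.5 0 0 0;0.3 -41.7 27 -0.5 0 0 0;0.3 -41.7 27 -0.5 0 0 0;0.3 -41.7 27 -0.5 0 0 0;0.3 -41.7 27 -0.5 0 0 0;0.3 -41.7 27 -0.5 0 0 0;0.3 -41.7 27 -0.5 0 0 0;0.3 -41.7 27 -0.5 0 0 0;0.3 -41.7 27 -0.5 0 0 0;0.3 -41.7 27 4 0 0 0;0.3 -41.7 27 8 0 0 0;0.3 -41.7 27 11 0 0 0;0.3 -41.7 27 13 0 0 0;0.3 -41.7 27 13 0 0 0"

```text
time_s: 7.25
eef_pos: [571.6, -256.9, 84.3]
ee_rot: [-0.004, 0.847, 0.531, -0.002]
force: [-0.3, 0.3, -2.6]
grip_width: 0.404
grip_force: 41.5
```

```bash
python3 - <<'E'
from h import *
s=sense();print(s["eef_pos"],s["force"],s["grip_width"],s["joints"],cmd((573,-260,63)))
quad("side","lid_grip",70,(257,163));quad("side","board",15,(257,163));
quad("top","box",105,(192,196));quad("side","box",105,(247,250))
print([(n,d["xy"],d["score"]) for n in("side","top") for d in spot_point(n,"box_mouth")+spot_point(n,"bay")])
a=cv2.resize(np.hstack([capture("side")[210:300,190:310],capture("top")[160:250,150:270]])[:,:,::-1],None,fx=3.3,fy=3.3,interpolation=2);cv2.imwrite("pics/s4.png",a)
E
```

```text
[ 571.6 -256.9   84.3] [-0.3  0.3 -2.6] 0.40439910991672906 [-0.6  0.7  1.3  0.   1.1 -0.2] (array([-0.2,  0.3,  2.1]), None)
side lid_grip 0.19 rect [207.8, 198.2, 20.9, 36.3] c [693.8  25.8] sz [ 62.4 159.8] yaw 107.2
side board none
top box 0.68 rect [205.5, 205.9, 39.4, 37.8] c [477.9 154.8] sz [ 17.8 139.3] yaw 154.8
side box 0.79 rect [243.0, 265.4, 68.7, 63.4] c [508.4 267.4] sz [226.6 192.5] yaw 65.6
[('side', [246.3, 245.7], 0.66), ('side', [250.7, 259.5], 0.95), ('top', [201.3, 199.2], 0.59)]
```

View pics/s4.png

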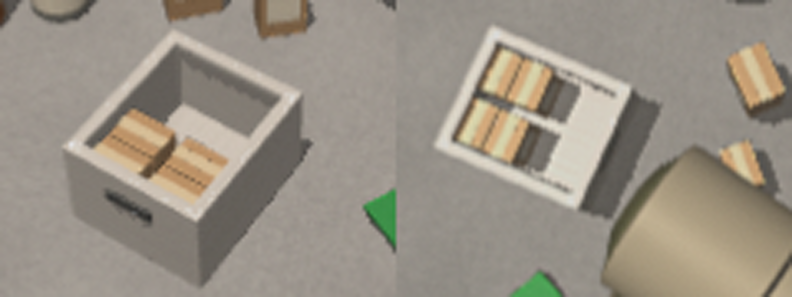

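The open box shows four cartons at the +y end and the empty bay toward -y. Now lower the lid onto the board and release.

Request:
step_arm:
  commands: "0.3 0 0 0.8 0 0 0;0.3 0 0 1.5 0 0 0;0.3 0 0 1.9 0 0 0;0.3 0 0 2.1 0 0 0;0.3 0 0 2.2 0 0 0;0.3 0 0 2.2 0 0 0;0.3 0 0 2.2 0 0 0"

```text
time_s: 8.33
eef_pos: [573.6, -260.1, 67.4]
ee_rot: [0.0, 0.848, 0.53, 0.0]
force: [-0.7, 0.1, -2.0]
grip_width: 0.41
grip_force: 41.5
```

Request:
step_arm:
  commands: "0.3 0 0 0.2 0 0 0;0.3 0 0 0.35 0 0 0;0.3 0 0 0.5 0 0 0;0.3 0 0 0.5 0 0 0;0.3 0 0 0.5 0 0 0"

```text
time_s: 8.75
eef_pos: [573.6, -260.2, 63.2]
ee_rot: [0.0, 0.848, 0.53, 0.0]
force: [-2.6, 2.2, 4.8]
grip_width: 0.407
grip_force: 43.1
```

Request:
step_arm:
  commands: "0.6 0 0 0 0 0 0;1 0 0 0 0 0 0;1 0 0 0 0 0 0;1 0 0 0 0 0 0;1 0 0 0 0 0 0;1 0 0 0 0 0 0;1 0 0 -1 0 0 0;1 0 0 -3 0 0 0;1 0 0 -6 0 0 0;1 0 0 -10 0 0 0;1 0 0 -14 0 0 0;1 0 0 -14 0 0 0;1 0 0 -14 0 0 0"

```text
time_s: 9.83
eef_pos: [574.2, -260.5, 205.5]
ee_rot: [0.003, 0.848, 0.53, 0.001]
force: [-0.1, -0.8, -1.4]
grip_width: 1.0
grip_force: 0.0
```

```bash
python3 - <<'E'
from h import *
s=sense();print(s["eef_pos"],s["joints"])
quad("side","lid_grip",38,(257,163));quad("top","lid_grip",38,(326,182))
# carton yaw via colour-free trace
quad("top","carton",85,(254,211));quad("top","tall_carton",115,(260,184))
im=capture("top"); cv2.imwrite("pics/t5.png",cv2.resize(im[150:235,230:370,::-1],None,fx=5.7,fy=5.7,interpolation=2))
e,d=ray("top",(254.6,210.7));print(cmd((459,11,240),np.radians(110)))
E
```

```text
[ 574.2 -260.5  205.5] [-0.6  0.6  1.2  0.   1.3 -0.2]
side lid_grip 0.66 rect [254.9, 155.6, 51.1, 30.6] c [ 582.5 -283.3] sz [174.  148.1] yaw 66.0
top lid_grip 0.65 rect [311.4, 171.6, 23.1, 36.0] c [ 607.8 -200.8] sz [ 40.8 140.5] yaw 152.5
top carton none
top tall_carton 0.5 rect [258.1, 182.9, 12.8, 19.3] c [552.9  -4.3] sz [76. 50.] yaw 21.0
(array([ 19.4, -22.1,  -3.8]), array([-0. ,  0. ,  0.8]))
```

View pics/t5.png

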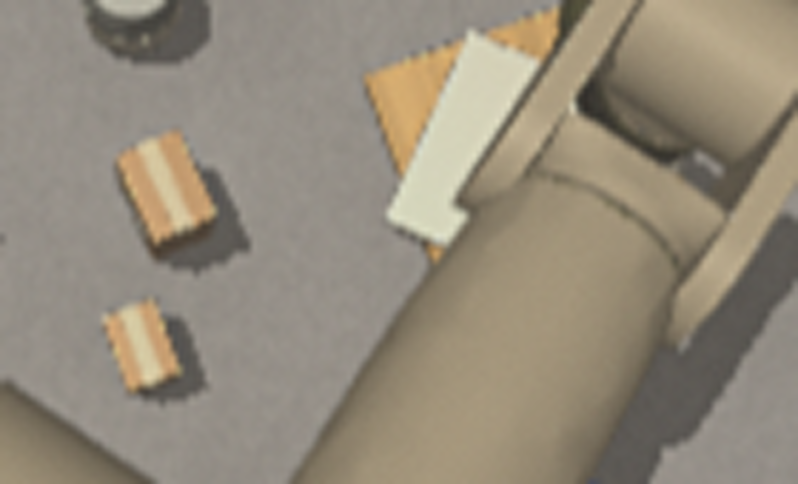

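The lid lies on the board. The small carton's top is at crop (143,345), so its centre is about (459,12) with long-side yaw about 20°. Move over it.

Request:
step_arm:
  commands: "1 19.4 -22.1 0 0 0 0.76;1 19.4 -22.1 0 0 0 0.76;1 19.4 -22.1 0 0 0 0.76;1 19.4 -22.1 0 0 0 0.76;1 19.4 -22.1 0 0 0 0.76;1 19.4 -22.1 0 0 0 0.76;1 19.4 -22.1 0 0 0 0.76;1 19.4 -22.1 0 0 0 0.76;1 19.4 -22.1 0 0 0 0.76;1 19.4 -22.1 0 0 0 0.76;1 19.4 -22.1 0 0 0 0.76;1 19.4 -22.1 0 0 0 0.76"
  newtons: 30

```text
time_s: 11.08
eef_pos: [460.1, 10.0, 202.0]
ee_rot: [-0.0, 0.984, 0.177, -0.0]
force: [0.1, 0.6, -0.8]
grip_width: 1.0
grip_force: 0.0
```

```bash
python3 - <<'E'
from h import *
np.set_printoptions(precision=3,suppress=True)
s=sense();print(s["eef_pos"],s["joints"]);print(cmd((459,12,68),np.radians(110)))
for n,u in(("side",(274,208)),("top",(254,211))):
  print([(d["xy"],d["score"]) for d in spot_point(n,"carton")])
im=capture("side"); cv2.imwrite("pics/s6.png",cv2.resize(im[100:230,200:340,::-1],None,fx=4.2,fy=4.2,interpolation=2))
E
```

```text
[460.113   9.984 201.982] [-0.234  0.216  1.752 -0.     1.174  0.981]
(array([-0.028, -0.225, 13.398]), array([-0.   ,  0.   ,  0.007]))
[([273.4, 207.1], 0.64)]
[([255.2, 211.4], 0.6)]
```

View pics/s6.png

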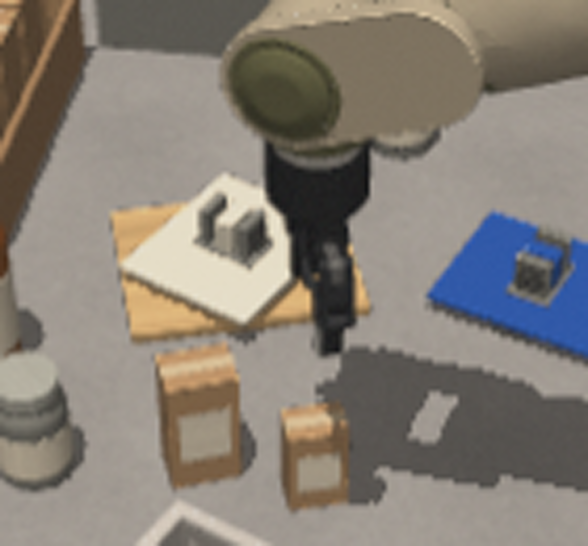

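The lid lies flat and free on the board at crop (215,250); the small carton at (315,455) is under the gripper. Descend and grip.

Request:
step_arm:
  commands: "1 0 -0.2 4 0 0 0;1 0 -0.2 8 0 0 0;1 0 -0.2 10.5 0 0 0;1 0 -0.2 12.2 0 0 0;1 0 -0.2 13 0 0 0;1 0 -0.2 13.4 0 0 0;1 0 -0.2 13.4 0 0 0;0.5 0 -0.2 13.4 0 0 0;0.3 0 -0.2 13.4 0 0 0;0.3 0 -0.2 13.4 0 0 0;0.3 0 -0.2 13.4 0 0 0;0.3 0 -0.2 13.4 0 0 0;0.3 0 -0.2 13.4 0 0 0;0.3 0 -0.2 13.4 0 0 0;0.3 0 -0.2 13.4 0 0 0"
  newtons: 30

```text
time_s: 12.48
eef_pos: [459.4, 12.8, 68.9]
ee_rot: [0.0, 0.984, 0.178, 0.001]
force: [-1.3, -0.9, 6.2]
grip_width: 0.419
grip_force: 35.7
```

Request:
step_arm:
  commands: "0.3 0 0 -1 0 0 0;0.3 0 0 -4 0 0 0;0.3 0 0 -8 0 0 0;0.3 0 0 -12 0 0 0;0.3 0 0 -14 0 0 0;0.3 0 0 -14 0 0 0;0.3 0 0 -14 0 0 0"

```text
time_s: 13.07
eef_pos: [458.9, 13.0, 208.3]
ee_rot: [0.0, 0.984, 0.178, 0.0]
force: [-0.5, 0.3, -2.1]
grip_width: 0.414
grip_force: 35.4
```

```bash
python3 - <<'E'
from h import *
def C(n,pts,z,s,o):
    w=np.array([onz(n,np.array(p)/s+o-0.5+0.5/s,z)[:2] for p in pts],np.float32);print(n,w.mean(0),cv2.minAreaRect(w))
C("top",np.array([(495,27),(632,85),(580,210),(435,147)])-[396,0],105,3.3,(150,160))
C("side",[(177,32),(302,97),(200,205),(65,150)],105,3.3,(190,210))
b=(np.array([514,236.5])+34*np.array([-np.cos(np.radians(65.5)),-np.sin(np.radians(65.5))]));print(b)
np.set_printoptions(precision=3,suppress=True)
print(sense()["eef_pos"],cmd((*b,210),np.radians(155.3)),sense()["joints"])
E
```

```text
top [513.6 234.9] ((513.7865600585938, 234.85765075683594), (172.1399383544922, 146.74026489257812), 66.1441421508789)
side [511.8 235.2] ((511.591064453125, 239.70220947265625), (170.4553985595703, 142.67507934570312), 65.37013244628906)
[499.9 205.6]
[458.939  12.982 208.334] (array([ 10.582, -16.603,  -0.167]), array([ 0.001, -0.001, -0.782])) [-0.228  0.206  1.747  0.     1.188  0.985]
```

Request:
step_arm:
  commands: "0.3 10.5 -16.6 -0.3 0 0 -0.78;0.3 10.5 -16.6 -0.3 0 0 -0.78;0.3 10.5 -16.6 -0.3 0 0 -0.78;0.3 10.5 -16.6 -0.3 0 0 -0.78;0.3 10.5 -16.6 -0.3 0 0 -0.78;0.3 10.5 -16.6 -0.3 0 0 -0.78;0.3 10.5 -16.6 -0.3 0 0 -0.78;0.3 10.5 -16.6 -0.3 0 0 -0.78;0.3 10.5 -16.6 -0.3 0 0 -0.78;0.3 10.5 -16.6 -0.3 0 0 -0.78;0.3 10.5 -16.6 -0.3 0 0 -0.78;0.3 10.5 -16.6 -0.3 0 0 -0.78"

```text
time_s: 14.07
eef_pos: [499.2, 204.9, 211.1]
ee_rot: [-0.0, 0.843, 0.538, -0.0]
force: [0.2, -1.1, -1.2]
grip_width: 0.416
grip_force: 35.3
```

```bash
python3 - <<'E'
from h import *
np.set_printoptions(precision=3,suppress=True)
print(sense()["eef_pos"],cmd((499.5,205,180),np.radians(155.3)))
im=capture("side"); cv2.imwrite("pics/s7.png",cv2.resize(im[150:290,180:320,::-1],None,fx=4.2,fy=4.2,interpolation=2))
E
```

```text
[499.203 204.901 211.066] (array([0.022, 0.024, 3.107]), array([-0.   ,  0.   , -0.003]))
```

View pics/s7.png

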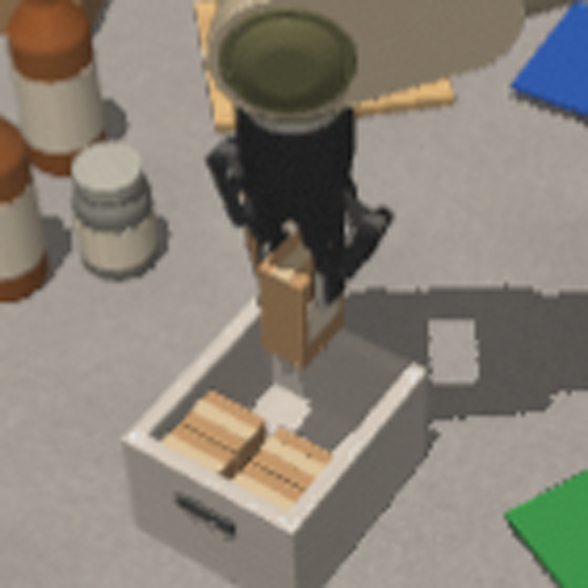

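The held carton at crop (295,310) is square with the bay and clear of the packed ones. Lower it.

Request:
step_arm:
  commands: "0.3 0 0 3 0 0 0;0.3 0 0 6 0 0 0;0.3 0 0 8 0 0 0;0.3 0 0 10 0 0 0;0.3 0 0 11.5 0 0 0;0.3 0 0 12.5 0 0 0;0.3 0 0 13 0 0 0;0.3 0 0 13.2 0 0 0;0.3 0 0 13.2 0 0 0;0.3 0 0 13.2 0 0 0"

```text
time_s: 14.95
eef_pos: [499.7, 205.3, 80.2]
ee_rot: [0.0, 0.843, 0.539, 0.001]
force: [-0.1, 1.1, -2.2]
grip_width: 0.421
grip_force: 35.3
```

Request:
step_arm:
  commands: "0.3 0 0 0.2 0 0 0;0.3 0 0 0.4 0 0 0;0.3 0 0 0.5 0 0 0;0.3 0 0 0.6 0 0 0;0.3 0 0 0.6 0 0 0;0.3 0 0 0.6 0 0 0"

```text
time_s: 15.45
eef_pos: [499.6, 205.2, 73.8]
ee_rot: [0.0, 0.842, 0.539, 0.0]
force: [-0.1, -0.4, 3.0]
grip_width: 0.415
grip_force: 33.4
```

Floor contact felt at the expected height; open part way and withdraw.

Request:
step_arm:
  commands: "0.48 0 0 0 0 0 0;0.55 0 0 0 0 0 0;0.62 0 0 0 0 0 0;0.68 0 0 0 0 0 0;0.68 0 0 0 0 0 0;0.68 0 0 0 0 0 0;0.68 0 0 -1 0 0 0;0.68 0 0 -3 0 0 0;0.68 0 0 -6 0 0 0;0.68 0 0 -10 0 0 0;0.68 0 0 -14 0 0 0;1 0 0 -16 0 0 0;1 0 0 -16 0 0 0"

```text
time_s: 16.53
eef_pos: [500.7, 205.6, 239.1]
ee_rot: [0.002, 0.842, 0.539, 0.004]
force: [0.7, -0.2, 0.3]
grip_width: 0.935
grip_force: 0.0
```

```bash
python3 - <<'E'
from h import *
np.set_printoptions(precision=3,suppress=True)
print(sense()["eef_pos"],cmd((573.6,-260.2,220),np.radians(154)))
im=capture("side"); cv2.imwrite("pics/s8.png",cv2.resize(im[150:290,180:320,::-1],None,fx=4.2,fy=4.2,interpolation=2))
E
```

```text
[500.696 205.554 239.133] (array([-39.232,  26.14 ,   1.904]), array([ 0.008, -0.006,  0.021]))
```

View pics/s8.png

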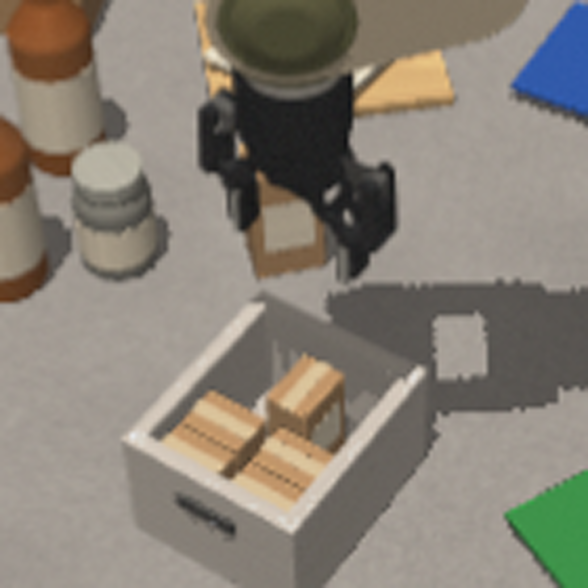

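The carton stands upright in the bay at crop (307,405), gripper clear. By my count I've now viewed 11 pictures, one over the limit of 10, so I'll view no more and rely on numbers. Next, back to the lid at the pose where it was released.

Request:
step_arm:
  commands: "1 -39.2 26.1 2 0 0 0.02;1 -39.2 26.1 2 0 0 0.02;1 -39.2 26.1 2 0 0 0.02;1 -39.2 26.1 2 0 0 0.02;1 -39.2 26.1 2 0 0 0.02;1 -39.2 26.1 2 0 0 0.02;1 -39.2 26.1 2 0 0 0.02;1 -39.2 26.1 2 0 0 0.02;1 -39.2 26.1 2 0 0 0.02;1 -39.2 26.1 2 0 0 0.02;1 -39.2 26.1 2 0 0 0.02;1 -39.2 26.1 2 0 0 0.02;1 -39.2 26.1 2 0 0 0.02;1 -39.2 26.1 2 0 0 0.02;1 -39.2 26.1 2 0 0 0.02;1 -39.2 26.1 2 0 0 0.02"
  newtons: 40

```text
time_s: 17.92
eef_pos: [571.7, -258.6, 213.3]
ee_rot: [-0.0, 0.847, 0.531, -0.0]
force: [0.1, -0.2, 0.5]
grip_width: 0.998
grip_force: 0.0
```

```bash
python3 - <<'E'
from h import *
np.set_printoptions(precision=3,suppress=True)
s=sense();print(s["eef_pos"],s["ee_rot"],cmd((573.6,-260.2,63.2),np.radians(154)))
E
```

```text
[ 571.687 -258.643  213.279] [-0.     0.847  0.531 -0.   ] (array([-0.06 ,  0.248, 15.008]), array([-0.001, -0.   ,  0.002]))
```

Request:
step_arm:
  commands: "1 0 0.2 4 0 0 0;1 0 0.2 8 0 0 0;1 0 0.2 11 0 0 0;1 0 0.2 13 0 0 0;1 0 0.2 14.2 0 0 0;1 0 0.2 14.8 0 0 0;1 0 0.2 14.8 0 0 0;1 0 0.2 14.8 0 0 0"

```text
time_s: 18.58
eef_pos: [574.1, -261.0, 66.7]
ee_rot: [0.001, 0.848, 0.53, 0.0]
force: [-0.4, 0.4, 1.1]
grip_width: 1.0
grip_force: 0.0
```

```bash
python3 - <<'E'
from h import *
np.set_printoptions(precision=3,suppress=True)
s=sense();print(s["eef_pos"],s["ee_rot"],cmd((573.6,-260.2,63.2),np.radians(154)))
E
```

```text
[ 574.106 -261.046   66.651] [0.001 0.848 0.53  0.   ] (array([ 0.054, -0.083,  0.345]), array([0.002, 0.   , 0.001]))
```

Request:
step_arm:
  commands: "1 0.05 -0.1 0.35 0 0 0;1 0.05 -0.1 0.35 0 0 0;0.55 0.05 -0.1 0.35 0 0 0;0.5 0.05 -0.1 0.35 0 0 0;0.4 0.05 -0.1 0.35 0 0 0;0.3 0.05 -0.1 0.35 0 0 0;0.3 0.05 -0.1 0.35 0 0 0;0.3 0.05 -0.1 0.35 0 0 0;0.3 0.05 -0.1 0.35 0 0 0;0.3 0.05 -0.1 0.35 0 0 0;0.3 0.05 -0.1 0.35 0 0 0"
  newtons: 40

```text
time_s: 19.5
eef_pos: [573.3, -260.6, 63.6]
ee_rot: [0.001, 0.848, 0.53, 0.0]
force: [-2.9, 0.8, 10.7]
grip_width: 0.41
grip_force: 41.4
```

Request:
step_arm:
  commands: "0.3 0 0 -1 0 0 0;0.3 0 0 -3 0 0 0;0.3 0 0 -6 0 0 0;0.3 0 0 -10 0 0 0;0.3 0 0 -14 0 0 0;0.3 0 0 -16 0 0 0;0.3 0 0 -16 0 0 0;0.3 0 0 -16 0 0 0"

```text
time_s: 20.17
eef_pos: [572.7, -260.1, 222.1]
ee_rot: [0.0, 0.848, 0.53, 0.0]
force: [0.7, 0.3, -2.8]
grip_width: 0.408
grip_force: 41.4
```

```bash
python3 - <<'E'
from h import *
np.set_printoptions(precision=3,suppress=True)
s=sense();print(s["eef_pos"],s["ee_rot"],cmd((513.6,233.3,222),np.radians(154)))
E
```

```text
[ 572.708 -260.09   222.095] [0.    0.848 0.53  0.   ] (array([ 41.774, -26.911,  -0.014]), array([0.001, 0.   , 0.001]))
```

Request:
step_arm:
  commands: "0.3 3 -2 0 0 0 0;0.3 41.8 -26.9 0 0 0 0;0.3 41.8 -26.9 0 0 0 0;0.3 41.8 -26.9 0 0 0 0;0.3 41.8 -26.9 0 0 0 0;0.3 41.8 -26.9 0 0 0 0;0.3 41.8 -26.9 0 0 0 0;0.3 41.8 -26.9 0 0 0 0;0.3 41.8 -26.9 0 0 0 0;0.3 41.8 -26.9 0 0 0 0;0.3 41.8 -26.9 0 0 0 0;0.3 41.8 -26.9 0 0 0 0;0.3 41.8 -26.9 0 0 0 0;0.3 41.8 -26.9 0 0 0 0;0.3 41.8 -26.9 0 0 0 0;0.3 41.8 -26.9 0 0 0 0;0.3 41.8 -26.9 0 0 0 0;0.3 41.8 -26.9 0 0 0 0"

```text
time_s: 21.67
eef_pos: [514.1, 232.3, 221.6]
ee_rot: [-0.0, 0.848, 0.53, -0.0]
force: [0.8, -0.0, -2.7]
grip_width: 0.408
grip_force: 41.4
```

```bash
python3 - <<'E'
from h import *
np.set_printoptions(precision=3,suppress=True)
s=sense();print(s["eef_pos"],s["ee_rot"],s["force"],cmd((513.6,233.3,155),np.radians(154)))
E
```

```text
[514.112 232.349 221.583] [-0.     0.848  0.53  -0.   ] [ 0.791 -0.023 -2.663] (array([ 0.065, -0.086,  6.658]), array([-0.   ,  0.   , -0.001]))
```

Request:
step_arm:
  commands: "0.3 0 -0.1 3 0 0 0;0.3 0.1 -0.1 5 0 0 0;0.3 0.1 -0.1 6 0 0 0;0.3 0.1 -0.1 6.4 0 0 0;0.3 0.1 -0.1 6.4 0 0 0;0.3 0.1 -0.1 6.4 0 0 0;0.3 0.1 -0.1 6.4 0 0 0"

```text
time_s: 22.25
eef_pos: [514.0, 234.8, 159.1]
ee_rot: [0.0, 0.848, 0.53, 0.001]
force: [-0.5, 0.3, -2.0]
grip_width: 0.411
grip_force: 41.4
```

```bash
python3 - <<'E'
from h import *
np.set_printoptions(precision=3,suppress=True)
s=sense();print(s["eef_pos"],s["force"],cmd((513.6,233.3,141),np.radians(154)))
quad("side","lid_grip",130,(247,240)); print(trace("side","box")[0]["rect"])
E
```

```text
[514.018 234.807 159.083] [-0.451  0.269 -2.028] (array([-0.156,  0.025,  1.808]), array([ 0.002, -0.001,  0.001]))
side lid_grip 0.97 rect [337.4, 285.5, 69.1, 55.6] c [247.555 340.647] sz [132.675 153.847] yaw 130.2
[244.2, 257.1, 69.3, 75.9]
```

Request:
step_arm:
  commands: "0.3 -0.15 0 0.3 0 0 0;0.3 -0.15 0 0.6 0 0 0;0.3 -0.15 0 0.8 0 0 0;0.3 -0.15 0 1 0 0 0;0.3 -0.15 0 1 0 0 0;0.3 -0.15 0 1 0 0 0"

```text
time_s: 22.85
eef_pos: [512.7, 233.4, 147.7]
ee_rot: [-0.0, 0.848, 0.53, -0.0]
force: [0.1, 0.3, -2.5]
grip_width: 0.408
grip_force: 41.4
```

```bash
python3 - <<'E'
from h import *
np.set_printoptions(precision=3,suppress=True)
s=sense();print(s["eef_pos"],s["force"],s["wrist_torque"],cmd((513.6,233.3,141),np.radians(154)))
E
```

```text
[512.708 233.449 147.685] [ 0.094  0.349 -2.486] [ 0.009  0.022 -0.022] (array([0.026, 0.087, 0.668]), array([-0.   ,  0.   ,  0.001]))
```

Request:
step_arm:
  commands: "0.3 0.03 0.05 0.15 0 0 0;0.3 0.03 0.05 0.3 0 0 0;0.3 0.03 0.05 0.45 0 0 0;0.3 0.03 0.05 0.6 0 0 0;0.3 0.03 0.05 0.7 0 0 0;0.3 0.03 0.05 0.7 0 0 0;0.3 0.03 0.05 0.7 0 0 0"

```text
time_s: 23.43
eef_pos: [513.3, 233.5, 141.6]
ee_rot: [0.0, 0.848, 0.53, 0.0]
force: [-2.7, -1.4, 4.7]
grip_width: 0.407
grip_force: 43.1
```

Seated at the original height. Press slightly, then release and withdraw.

Request:
step_arm:
  commands: "0.3 0 0 0.1 0 0 0;0.3 0 0 0.1 0 0 0;0.3 0 0 0.1 0 0 0"

```text
time_s: 23.68
eef_pos: [513.4, 233.5, 141.6]
ee_rot: [0.0, 0.848, 0.53, 0.0]
force: [-7.2, -2.1, 13.2]
grip_width: 0.408
grip_force: 44.8
```

Request:
step_arm:
  commands: "0.55 0 0 0 0 0 0;0.7 0 0 0 0 0 0;1 0 0 0 0 0 0;1 0 0 0 0 0 0;1 0 0 0 0 0 0;1 0 0 0 0 0 0;1 0 0 -1 0 0 0;1 0 0 -3 0 0 0;1 0 0 -6 0 0 0;1 0 0 -10 0 0 0;1 0 0 -14 0 0 0;1 0 0 -14 0 0 0;1 -10 10 -14 0 0 0;1 -20 20 -14 0 0 0;1 -20 20 -14 0 0 0;1 -20 20 -14 0 0 0;1 -20 20 -14 0 0 0;1 -20 20 -14 0 0 0;1 -20 20 -14 0 0 0;1 -20 20 -14 0 0 0"

```text
time_s: 25.35
eef_pos: [606.6, -39.6, 279.5]
ee_rot: [0.001, 0.849, 0.528, -0.0]
force: [-0.2, -0.1, -0.6]
grip_width: 0.998
grip_force: 0.0
```

```bash
python3 - <<'E'
from h import *
s=sense();print(s["eef_pos"],s["force"],s["dq"])
quad("side","lid_grip",113,(247,245));quad("top","lid_grip",113,(192,196))
p={n:min(spot_point(n,"lid_grip"),key=lambda d:np.hypot(*(np.array(d["xy"])-o)))["xy"] for n,o in(("side",(248,237)),("top",(190,191)))}
print(p,tri(p))
a={n:capture(n).astype(float) for n in("side","top")}
for n,f in(("side","side0"),("top","top0")):
    b=cv2.imread(f"pics/{f}.png")[:,:,::-1].astype(float); d=np.abs(a[n]-b).max(2)
    sl=np.s_[210:285,205:285] if n=="side" else np.s_[160:225,158:225]
    print(n,"diff>40 px",(d[sl]>40).sum(), "shift",cv2.phaseCorrelate(cv2.cvtColor(a[n][sl].astype(np.float32),cv2.COLOR_RGB2GRAY),cv2.cvtColor(b[sl].astype(np.float32),cv2.COLOR_RGB2GRAY)))
E
```

```text
[606.6 -39.6 279.5] [-0.2 -0.1 -0.6] [ 0.1 -0.   0.1  0.  -0.   0.1]
side lid_grip 0.97 rect [337.4, 285.5, 69.1, 55.6] c [246.4 328.7] sz [134.9 156.5] yaw 130.2
top lid_grip 0.58 rect [181.7, 270.3, 44.6, 51.8] c [253.4 248.9] sz [112.6 155.3] yaw 130.4
{'side': [190.8, 162.5], 'top': [187.6, 272.1]} [444.7 244.9 486. ]
side diff>40 px 197 shift ((0.2657771143264611, 0.5483916357629397), 0.9057660218874614)
top diff>40 px 18 shift ((0.015919594938694104, 0.1342712444060723), 1.0387265270138963)
```

```bash
python3 - <<'E'
from h import *
a={n:capture(n) for n in("side","top")}
print(sense()["eef_pos"])
quad("side","lid_grip",113,(247,245));quad("top","lid_grip",113,(192,196))
p={n:min(spot_point(n,"lid_grip"),key=lambda d:np.hypot(*(np.array(d["xy"])-o)))["xy"] for n,o in(("side",(248,237)),("top",(190,191)))}
print(p,tri(p))
for n,f,sl in(("side","side0",np.s_[223:258,228:263]),("top","top0",np.s_[180:210,178:204]),("side","side0",np.s_[210:285,205:285])):
    b=cv2.imread(f"pics/{f}.png")[:,:,::-1]; d=np.abs(a[n].astype(float)-b).max(2)[sl]
    g=lambda i:cv2.cvtColor(i,cv2.COLOR_RGB2GRAY)[sl].astype(np.float32)
    ys,xs=np.where(d>40); print(n,len(ys),(xs.min()+sl[1].start,xs.max()+sl[1].start,ys.min()+sl[0].start,ys.max()+sl[0].start) if len(ys) else "",cv2.phaseCorrelate(g(a[n]),g(b)))
for l in("tall_carton","jar"): print(l,[(np.array(d["rect"]),round(d["score"],2)) for d in search_frame("side",l)[:2]])
E
```

```text
[605.5 -32.8 280.2]
side lid_grip 0.59 rect [246.6, 244.3, 68.3, 54.0] c [514.9 238.1] sz [171.2 148.5] yaw 64.1
top lid_grip 0.96 rect [193.7, 256.5, 39.4, 24.8] c [301.2 215.1] sz [137.6  68.1] yaw 73.5
{'side': [243.4, 238.6], 'top': [191.6, 191.1]} [522.2 231.4 131.6]
side 18 (np.int64(239), np.int64(258), np.int64(234), np.int64(253)) ((0.3911044736508771, -0.0039298773848734925), 1.0007743544784593)
top 2 (np.int64(195), np.int64(195), np.int64(202), np.int64(203)) ((0.6731733127575943, 0.17423537947354184), 0.9597381521154333)
side 195 (np.int64(210), np.int64(284), np.int64(210), np.int64(275)) ((0.2790445166715614, 0.554274380672723), 0.8980285816192627)
tall_carton [(array([205.9, 200.1,  16.8,  33.7]), 0.24)]
jar [(array([206. , 199.2,  20.6,  37.9]), 0.86)]
```

```bash
python3 - <<'E'
from h import *
im={n:capture(n) for n in("side","top")}
for n,poly in(("top",[(178,166),(222,186),(206,224),(161,205)]),("side",[(242,216),(283,238),(250,275),(208,254)])):
    b=cv2.imread(f"pics/{n}0.png",0);a=cv2.cvtColor(im[n],cv2.COLOR_RGB2GRAY)
    m=np.zeros_like(b);cv2.fillPoly(m,[np.array(poly)],255)
    cc,W=cv2.findTransformECC(b,a,np.eye(2,3,dtype=np.float32),cv2.MOTION_EUCLIDEAN,(3,200,1e-6),m,3)
    c=np.mean(poly,0);print(n,round(cc,4),"shift px",W@[*c,1]-c,"rot deg",np.degrees(np.arctan2(W[1,0],W[0,0])))
E
```

```text
top 0.9883 shift px [-0.1 -0.1] rot deg 1.1689976
side 0.9962 shift px [-0.4  0. ] rot deg 1.7314117
```

The lid is back within about 1 mm and 0.03 rad of where it started, with the handle and buttons looking as they did at the start. Handing in.

```bash
python3 -c "
from rig import *
print(finish_job())"
```

```text
the job is handed in; nothing more can be done
None
```

The job is handed in: the carton is upright in the bay and the lid is back on, within about 1 mm and 0.03 rad of its starting pose with both buttons appearing released, but no verdict came back and I viewed 11 pictures, one over the limit of 10.

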